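# Pin a finds sieve's front leg

### The job

The bare front leg of the wooden finds sieve has crept outward on its pivot shaft. Slide it fully home, then take the red-handled hitch pin from the block, feel for the shaft's cross hole and push the pin down through it until its head rests on the shaft, and swing its sprung loop over the shaft end until it snaps shut. Work gently (never more than about 30 N on the sieve, with pin or gripper) and leave everything else where it is.

Things in the scene. Friction and masses are not known exactly. Their poses are not given: they have to be found in the camera images.
- sieve: Finds sieve, fixed: wooden box 420 wide, 300 deep, walls 110 to 200 mm high, on aluminium legs. Two pivot shafts stick out of its front; the right one, 360 mm to -y, is already pinned: leave it. Origin on the table under the bare left shaft, in the plane of the front wall; +x along the shaft into the box, -x towards the shaft's end, z up.
- shaft_root (a point): On the bare shaft's axis, 150 mm up, at the box's front wall; axes as the sieve's. Steel shaft, 24 mm round; its outer 38 mm have flats above and below, 8.5 mm from the axis, 18 mm wide (23.6 mm over the sides). A vertical cross hole, 11.2 mm with 0.6 mm countersink, goes through both flats, centred 14 mm short of the end. In front of the wall: a collar, 10 mm, then the leg.
- hole_in (a point): Fixed to the sieve, 42 mm out from the wall, level with the upper flat (158.5 mm up): where the hole's mouth would be with the bare shaft pushed fully in. The worn shaft stands 0 to 10 mm further out (not shown by this point), held by 14 N of friction, so the hole lies 0 to 10 mm from here towards the sieve's -x, true sideways. Axes as the sieve's.
- leg (a joint): Slide of the bare leg along its shaft in m: 0 fully home against the collar, growing outward (sieve's -x), at most 0.018; friction 4 N plus 15 N per m/s, stays where it is left. Starts 13 to 18 mm out, its hub over some or all of the cross hole.
- leg_face (a point): On the outward face of the bare leg, a bar 50 wide, 12 thick, 202 mm tall; on its centre line 185 mm up, moving with it; 22 mm out from the wall when home. A hub 38 mm across round the shaft (top 169 mm up) stands 12 mm further out than this face; above the hub the face is clear for pushing. Axes as the sieve's.
- pin: Hitch pin, about 0.15 kg. Origin on the shank's axis at the underside of the head, z up. Shank below: 10 mm thick, 38 long, tip chamfered 0.8. Above: steel head 13 (x) by 17 (y) up to 12 mm, then red grip 12 (x) by 14 (y) from 12 to 42 mm. The open loop sticks out level to -x from a hinge 6 above, 4 to -x. Finger tips 14 mm above the origin clear the loop.
- loop (a joint): Angle of the pin's sprung loop in rad about its hinge (along the pin's y): 0 open, level; 1.6 shut, hanging down before the shank, the shaft end inside it. Over-centre spring: from open it resists, 4 to 7 N at the bow, until about 0.84 rad; beyond that it snaps shut by itself and holds.
- loop_end (a point): Middle of the loop's bow, the point furthest (38 mm) from its hinge line. The loop is 4 mm brass-coloured wire, 42 mm wide overall, and must point away from the sieve (pin and sieve x axes alike) when the pin goes in. The point turns with the loop.
- block: Wooden block 75 (x) by 140 (y) by 55 mm high, fixed; origin under its centre. Two upright holes: the hitch pin stands in the one at y = -35 mm, its head's underside on the block's top; the spare clevis pin in the one at y = +35 mm.
- clevis_pin: Spare plain steel clevis pin with a flat 17 mm head, in the block's other hole; leave alone. Origin at the underside of its head.
- brush: Flat brush, 190 mm long, 66 mm wide, 18 mm thick, green handle, lying on the table; leave alone. Origin at its root, on the table.
- beaker: Small glass beaker 60 mm across, 85 mm high; leave alone. Origin under its centre.
- phone: Black phone 150 x 75 x 12 mm, lying flat; leave alone. Origin under its centre.
- swab_jar: Clear jar 72 mm across and 70 mm high with cotton swabs standing 142 mm high; leave alone. Origin under its centre.
- water_bottle: White bottle 64 mm across, 160 mm high; leave alone. Origin under its centre.
- finds_tray: Grey tray 170 x 240 x 45 mm holding two sherds; leave alone. Origin under its centre.

How it is judged (in metres and radians):
On the way, in this order (a step that is already met when the one before it is completed fails the run):
1. the bare leg is slid fully home (within 3 mm) (value of joint leg below 0.003 m), for 0.2 s.
2. the hitch pin is in the cross hole with its head on the shaft, loop still open (z of pin in the frame of hole_in between -0.003 and 0.002 m and x of pin in the frame of hole_in between -0.0135 and 0.0025 m and horizontal distance between pin and hole_in below 0.014 m and angle between pin's own z axis and vertical below 0.12 rad and value of joint loop below 0.5 rad and value of joint leg below 0.003 m), for 0.2 s.
3. the loop is swung over the shaft end and shut (value of joint loop above 1.45 rad and z of pin in the frame of hole_in below 0.003 m and x of loop_end in the frame of hole_in below -0.003 m), for 0.2 s.
At the end, for the whole second after the job is handed in: Leg home (within 4 mm); hitch pin upright (0.12 rad) in the cross hole, head down on the flat (3 mm), its loop pointing along the shaft (0.35 rad) and shut round the shaft end (1.45 rad or more); pin at rest (all of step 3 and value of joint leg below 0.004 m and z of pin in the frame of hole_in above -0.003 m and x of pin in the frame of hole_in between -0.0135 and 0.0025 m and horizontal distance between pin and hole_in below 0.014 m and angle between pin's own z axis and vertical below 0.12 rad and angle between the x axis of pin and the x axis of sieve, either way round below 0.35 rad and linear speed of pin below 0.02 m/s); the robot touches nothing.
It fails at once if the pin (or its loop) is pressed on the sieve, its shaft or leg with more than 30 N (contact force between pin and sieve above 30 N).
It fails at once if the gripper or arm presses on the sieve with more than 30 N (contact force between any of the fingers, the arm and sieve above 30 N).
It fails at once if anything else on the table is moved by more than 15 mm (distance of any of clevis_pin, brush, beaker, phone, swab_jar, water_bottle, finds_tray from where it was at the start of the episode above 0.015 m).
It also fails if it takes over 66 s, if anything falls off the work surface, if the arm or the gripper's body presses on something with over 40 N, if the wrist force passes 120 N, or if a joint passes its speed limit or range.

### The arm

A 6-joint arm with a two-finger parallel gripper is mounted at the origin on the work surface. World frame = base frame: x ahead of the robot, y to its left, z up, the work surface at z = 0. Lengths are in mm, angles in rad, forces in N, time in s.
With the tool pointing down it reaches from about 300 to 850 mm from the base axis. Payload 4.2 kg.
Tool frame: the origin (TCP) lies on the centre line of the jaws, within the pads' length; the fingertips stand 14 mm ahead of it and the grasp point (between the pads) lies 5 mm behind it (tip_extent is the distance from the TCP to the fingertips, in mm); x points along the fingers, z is the direction in which the jaws open and shut, and the axes are right-handed (so a half turn about x gives the same grasp; the last joint's range is limited). The gripper opens to 91 mm and grips with 3 to 60 N. Pads are 32 mm wide; open, the fingers measure 118 mm over their backs; the gripper's body (76 mm by 178 mm) begins 60 mm behind the grasp point.
Start: joints at [1.115, 0.32, 1.565, -0, 1.257, -0.02], TCP at [242.732, 521.271, 227.976] pointing down, gripper open.
Joint ranges: [-3.11, 3.11], [-0.84, 2.01], [0.21, 2.61], [-1.34, 4.49], [0.05, 2.63], [-2.56, 2.56]. Speed limits (rad/s): [2.57, 2.57, 3.14, 3.14, 3.14, 3.14].

### API

Orientations are given as a unit quaternion [w, x, y, z].
In Python, from plant import get_state, snapshot, close_job, tip_extent gives the robot as it stands.
- The arm moves only by the shell command python3 -m creep 'ROWS' [FORCE]. ROWS is JSON, a list of rows, each a list of 7 numbers: the shift along the tool's x, y, z in cm, then the turn, a rotation vector about the tool's x, y, z in units of 5 degrees (1.0 is 5 degrees), then the opening in per cent of the stroke, from 0 (shut) to 100 (fully open). A call has 1 to 8 rows; each row is the pose to reach, as a shift and turn from the pose commanded when the call began, along the tool's axes at that moment; what a row does not reach only later rows make up. A row lasts 1/10 s, in which the tool goes at most 50 mm and 8.59 degrees, less where a joint would pass 70% of its speed; a pose out of reach is approached as far as the arm can. A call with a gripper value outside its range is refused whole. The fingers move at their own pace and stop on an object; FORCE is the grip in N (left out, the last holds). Time passes only in rows, so rows that repeat a pose let the fingers close. It gives the time, the measured TCP pose, the force and the opening at its end, in the units of the state.
- get_state(): the state, without advancing time (a new reading comes with each control period).
- snapshot(name): name is "scene" or "top" or "wrist"; returns a dict with "color" (384x512x3 uint8, blue, green, red), "vfov" (degrees; the focal length in pixels is half the picture's height over the tangent of half this angle, whatever the lens; pixels are square), "cx", "cy" (the principal point, pixels), "position" and "orientation" of the camera in the world; the wrist camera has in their place "hand_eye" (4x4, takes a point from camera to tool coordinates, whose origin is the TCP and whose axes are the tool frame's). Camera axes: x right, y up, looking along -z (the intrinsics and any distortion apply to the point x, -y, -z); pixel columns grow to the right and rows downward; lengths in mm; the calibration is good to about 2 mm. A picture is of the moment at which its call begins: read the wrist's pose just before it. There is no depth.
- close_job(): hands the job in, once; it reports no verdict.
The state is a dict: "t": time; "joint_positions": joint angles; "joint_vel": joint speeds; "effort": joint torques, N m; "tcp_pos": TCP position; "orientation": TCP orientation; "wrist_force": force on the tool from outside, world axes, zero at the start; "ft_torque": the same for the moment, N m; "gripper_width": opening from 0.0 (shut) to 1.0 (fully open).
Only numpy, scipy, OpenCV 4.12 (cv2) and the standard library are available. Lean on these libraries where they do the work, as an engineer would, in place of code of your own. Each camera call takes 0.05 s, during which the arm holds its last target.

## Working session

There is one attempt and no reset: what is moved stays moved. The work goes in short steps, Python scripts to look and compute and a shell command to move; the robot and the scene stay as the last step left them, time stands still between calls to the robot, and variables do not carry over. Pictures are saved under pics/ and viewed, and the job is handed in when it is done.

```bash
ls; mkdir -p pics
cat > h.py <<'E'
import numpy as np, cv2
from scipy.spatial.transform import Rotation as R
from plant import get_state, snapshot, close_job, tip_extent
import json,pickle
def Rq(q): return R.from_quat([q[1],q[2],q[3],q[0]]).as_matrix()
def snap(name,tag):
    s=get_state(); d=snapshot(name)
    cv2.imwrite(f'pics/{tag}.png',d['color'])
    if 'hand_eye' in d:
        T=np.eye(4);T[:3,:3]=Rq(s['orientation']);T[:3,3]=s['tcp_pos']
        M=T@np.array(d['hand_eye'])
    else:
        M=np.eye(4);M[:3,:3]=Rq(d['orientation']);M[:3,3]=d['position']
    d['M']=M; pickle.dump(d,open(f'pics/{tag}.pkl','wb')); return d
def load(tag): return pickle.load(open(f'pics/{tag}.pkl','rb'))
def foc(d): return d['color'].shape[0]/2/np.tan(np.radians(d['vfov'])/2)
def ray(d,u,v):
    f=foc(d); c=np.array([(u-d['cx'])/f,-(v-d['cy'])/f,-1.0])
    return d['M'][:3,3], d['M'][:3,:3]@c
def onz(d,u,v,z):
    o,r=ray(d,u,v); return o+r*(z-o[2])/r[2]
def proj(d,p):
    f=foc(d); c=np.linalg.inv(d['M'])@np.append(p,1)
    return d['cx']+f*c[0]/-c[2], d['cy']-f*c[1]/-c[2]
def tri(obs):
    A=np.zeros((3,3));b=np.zeros(3)
    for d,u,v in obs:
        o,r=ray(d,u,v); r=r/np.linalg.norm(r);P=np.eye(3)-np.outer(r,r);A+=P;b+=P@o
    x=np.linalg.solve(A,b); return x,[np.linalg.norm((np.eye(3)-np.outer(q/np.linalg.norm(q),q/np.linalg.norm(q)))@(x-o)) for o,q in [ray(d,u,v) for d,u,v in obs]]
def crop(tag,u0,v0,u1,v1,k,out):
    im=cv2.imread(f'pics/{tag}.png')[v0:v1,u0:u1]
    cv2.imwrite(f'pics/{out}.png',cv2.resize(im,None,fx=k,fy=k,interpolation=cv2.INTER_CUBIC))
def st():
    s=get_state(); print('t',s['t'],'tcp',np.round(s['tcp_pos'],1),'F',np.round(s['wrist_force'],1),'g',round(s['gripper_width'],3)); print('axes\n',np.round(Rq(s['orientation']),3)); return s
def rows(target,Rt=None):
    """shift (cm, tool axes) from measured pose, and rotvec in 5deg units"""
    s=get_state();Rm=Rq(s['orientation']); d=Rm.T@(np.array(target)-s['tcp_pos'])/10
    w=R.from_matrix(Rm.T@Rt).as_rotvec()/np.radians(5) if Rt is not None else np.zeros(3)
    print('row',np.round(d,3),np.round(w,3))
E
python3 - <<'E'
from h import *
st(); print(tip_extent)
for n in ['scene','top','wrist']:
    d=snap(n,n+'0'); print(n,{k:(v if not hasattr(v,'shape') or v.size<20 else v.shape) for k,v in d.items() if k!='color'})
E
```

```text
pics
t 0.0 tcp [242.5 520.9 227.1] F [ 0.2 -0.4 -0.3] g 0.999
axes
 [[-0.001 -0.907  0.422]
 [-0.002  0.422  0.907]
 [-1.     0.    -0.002]]
14.0
scene {'vfov': 42.56059147055958, 'cx': 252.0066200865575, 'cy': 190.71909901934018, 'position': array([1269.31347994,  216.88566899, 1594.66290974]), 'orientation': array([0.54157163, 0.13975851, 0.21485353, 0.80062831]), 'M': array([[-3.74335469e-01, -8.07139935e-01,  4.56506388e-01,
         1.26931348e+03],
       [ 9.27250370e-01, -3.21076269e-01,  1.92657158e-01,
         2.16885669e+02],
       [-8.92791846e-03,  4.95414125e-01,  8.68611039e-01,
         1.59466291e+03],
       [ 0.00000000e+00,  0.00000000e+00,  0.00000000e+00,
         1.00000000e+00]])}
top {'vfov': 50.06749799500267, 'cx': 249.7963687634243, 'cy': 192.84136640529908, 'position': array([ 230.89512239, -110.93626851, 1210.64755316]), 'orientation': array([-0.69436147, -0.08397848,  0.09105569,  0.70888548]), 'M': array([[-2.16195240e-02,  9.69152093e-01, -2.45513373e-01,
         2.30895122e+02],
       [-9.99738966e-01, -1.91420151e-02,  1.24732778e-02,
        -1
[... 274 characters left out ...]
'hand_eye': array([[ 6.88993280e-04,  2.49275284e-01, -9.68432423e-01,
        -1.56564787e+02],
       [ 6.05381562e-04,  9.68432372e-01,  2.49275701e-01,
         7.03523937e+01],
       [ 9.99999579e-01, -7.58020416e-04,  5.16336735e-04,
        -1.39467300e+00],
       [ 0.00000000e+00,  0.00000000e+00,  0.00000000e+00,
         1.00000000e+00]]), 'M': array([[ 4.21565530e-01, -8.78416062e-01, -2.25094926e-01,
         1.78279964e+02],
       [ 9.06795043e-01,  4.07742223e-01,  1.07093552e-01,
         5.49521980e+02],
       [-2.29199070e-03, -2.49261914e-01,  9.68433397e-01,
         3.83777286e+02],
       [ 0.00000000e+00,  0.00000000e+00,  0.00000000e+00,
         1.00000000e+00]])}
```

View pics/scene0.png

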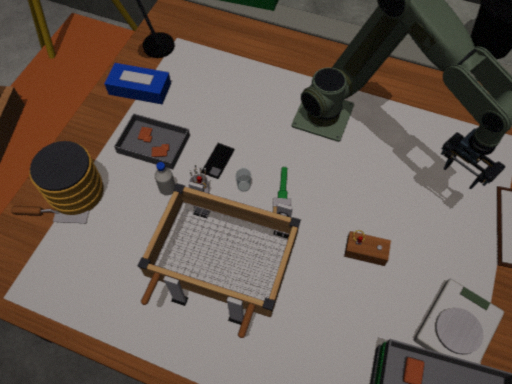

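View pics/top0.png

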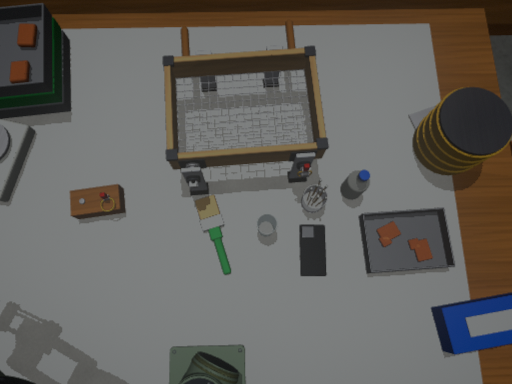

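View pics/wrist0.png

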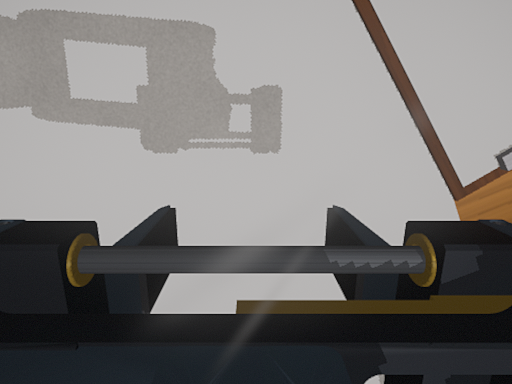

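Run:
```python
from h import *
crop('top0',160,130,330,215,4.6,'c1')
crop('top0',60,170,140,230,8,'c2')
crop('scene0',170,180,310,340,3.7,'c3')
crop('scene0',335,220,400,275,9,'c4')
```

```text
(no output)
```

View pics/c1.png

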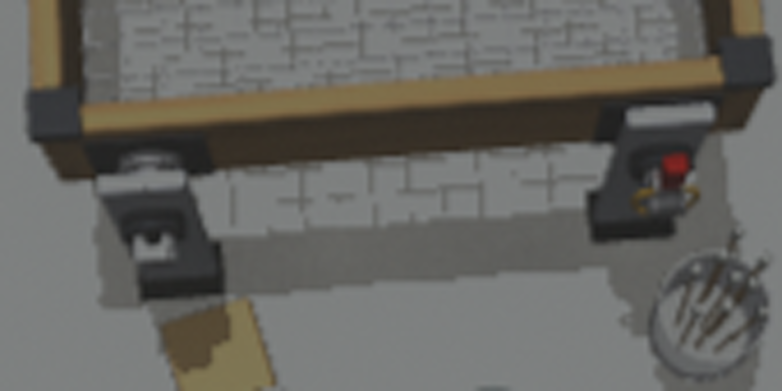

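View pics/c2.png

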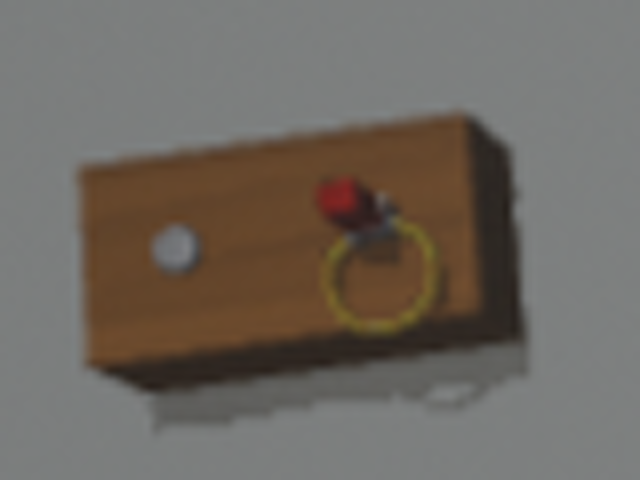

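View pics/c3.png

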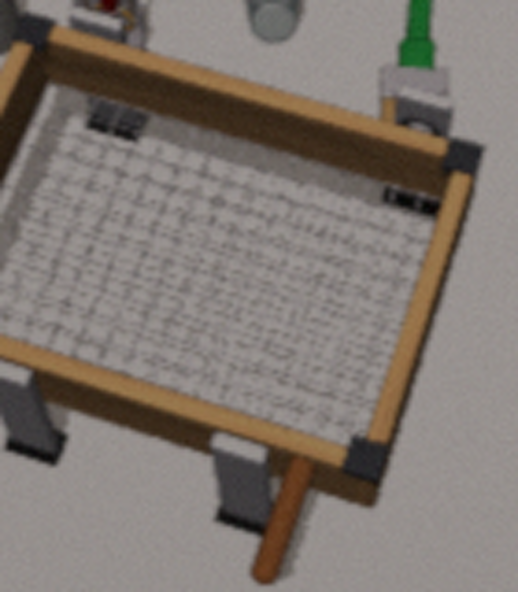

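View pics/c4.png

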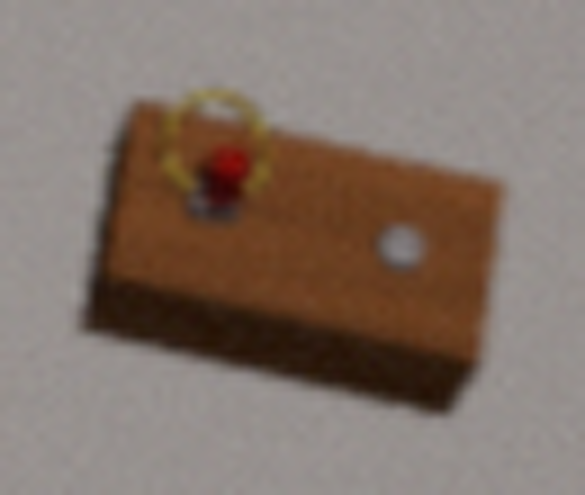

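Run:
```python
from h import *
d=load('top0'); s=load('scene0')
P=lambda u,v,z,k=None: print(np.round(onz(d,u,v,z),1))
print('block');
c=[onz(d,*p,55) for p in [(70,191.2),(118.1,184.4),(119.7,208.75),(71,215.6)]]
for x in c: print(np.round(x,1))
for i in range(4): print(np.linalg.norm(c[i]-c[(i+1)%4]))
m=sum(c)/4; print(m)
y=(c[0]+c[3]-c[1]-c[2]); print('block yaw',np.degrees(np.arctan2(-y[0],y[1])))
print('clevis',onz(d,82,201,58)); print('pin tri'); 
print(tri([(d,60+340/8,170+200/8),(s,335+230/9,220+162/9)]))
print('clevis',tri([(d,82,201),(s,335+401/9,220+244/9)]))
print('loop',tri([(d,60+380/8,170+330/8),(s,335+215/9,220+92/9)]))
print('sieve'); 
for p in [(166.5,159.3),(327.4,147.4)]: P(*p,200)
print('legtop fr');P(160+100/4.6,130+195/4.6,202);P(160+185/4.6,130+188/4.6,202)
print('other leg');P(160+626/4.6,130+125/4.6,202);P(160+712/4.6,130+122/4.6,202)
print('shaftend');P(160+155/4.6,130+255/4.6,158.5)
```

```text
block
[538.8 394.2  55. ]
[556.5 256.6  55. ]
[484.  247.9  55. ]
[466.8 385.2  55. ]
138.7782901823577
73.04832185945473
138.42423878582989
72.574997949844
[511.4939352  320.96620511  55.        ]
block yaw 7.23455884508962
clevis [508.20893288 356.10246722  58.        ]
pin tri
(array([515.38833964, 285.81999662,  94.67479248]), [np.float64(0.22684900914571157), np.float64(0.22684900914566455)])
clevis (array([507.32627179, 355.32654407,  61.0606781 ]), [np.float64(0.46666708587220107), np.float64(0.4666670858720797)])
loop (array([475.1589253 , 275.87437755,  68.18624161]), [np.float64(1.951023362830433), np.float64(1.9510233628304166)])
sieve
[580.6  89.5 200. ]
[ 605.3 -329.3  200. ]
legtop fr
[543.8  49.1 202. ]
[547.    1.9 202. ]
other leg
[ 579.3 -245.9  202. ]
[ 580.2 -294.5  202. ]
shaftend
[520.6  23.7 158.5]
```

```bash
cat >> h.py <<'E'
def down(heading_z):
    a=np.radians(heading_z); z=np.array([np.cos(a),np.sin(a),0]);x=np.array([0,0,-1.]);return np.stack([x,np.cross(z,x),z],1)
E
python3 - <<'E'
from h import *
rows([565,305,260],down(100))
E
```

```text
row [ -3.261 -38.344  -5.967] [-6.994e+00 -1.500e-02 -5.000e-03]
```

```bash
python3 -m creep '[[-0.4,-4.8,-0.75,-0.9,0,0,100],[-0.8,-9.6,-1.5,-1.8,0,0,100],[-1.2,-14.4,-2.2,-2.6,0,0,100],[-1.6,-19.2,-3,-3.5,0,0,100],[-2,-24,-3.7,-4.4,0,0,100],[-2.4,-28.8,-4.5,-5.2,0,0,100],[-2.8,-33.5,-5.2,-6.1,0,0,100],[-3.3,-38.3,-6,-7,0,0,100]]'
python3 -m creep '[[0,0,0,0,0,0,100],[0,0,0,0,0,0,100]]'
python3 - <<'E'
from h import *
st(); snap('wrist','w1')
E
```

```text
t: 0.95
tcp_pos: [565.8, 303.8, 260.7]
orientation: [0.453, -0.542, 0.454, 0.543]
wrist_force: [0.5, 0.0, 0.1]
gripper_width: 0.997
t: 1.15
tcp_pos: [564.9, 304.5, 260.2]
orientation: [0.455, -0.541, 0.455, 0.542]
wrist_force: [-0.3, -0.2, -0.5]
gripper_width: 1.003
t 1.15 tcp [564.9 304.5 260.2] F [-0.3 -0.2 -0.5] g 1.003
axes
 [[-0.002 -0.985 -0.171]
 [ 0.    -0.171  0.985]
 [-1.     0.002  0.   ]]
```

View pics/w1.png

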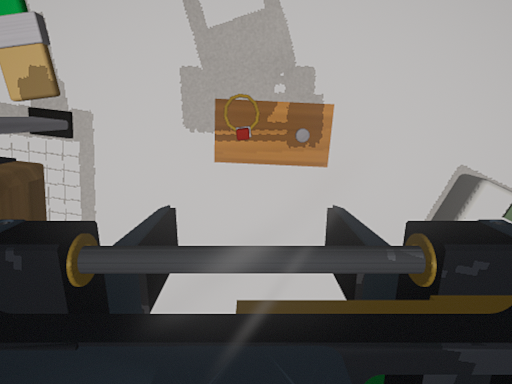

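Run:
```python
from h import *
crop('w1',205,85,345,175,5.5,'c5')
```

```text
(no output)
```

View pics/c5.png

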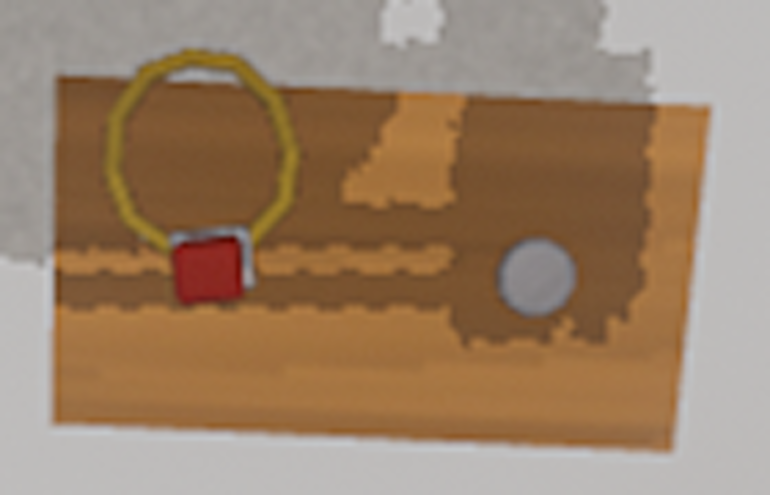

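Run:
```python
from h import *
d=load('w1');k=5.5
f=lambda x,y,z: onz(d,205+x/k,85+y/k,z)
g=f(208,270,97); b=f(200,60,61); print('grip',g,'bow',b, b-g, np.linalg.norm((b-g)[:2]), np.degrees(np.arctan2(*(g-b)[1::-1])))
e=f(243,297,97)-f(178,304,97);print(np.linalg.norm(e),np.degrees(np.arctan2(e[1],e[0])))
c=[f(55,75,55),f(710,105,55),f(672,452,55),f(52,422,55)]
m=sum(c)/4;print('block',m); y=c[1]+c[2]-c[0]-c[3]; print(np.degrees(np.arctan2(y[1],y[0])),[np.linalg.norm(c[i]-c[i-1]) for i in range(4)])
l,r=f(110,150,61),f(295,155,61); print(np.linalg.norm(l-r),np.degrees(np.arctan2(*(r-l)[1::-1])),(l+r)/2)
print('clevis',f(537,277,60))
rows([530,30,310],down(93.5))
```

```text
grip [515.73594975 285.9756666   97.        ] bow [475.89019945 276.62339175  61.        ] [-39.84575031  -9.35227485 -36.        ] 40.92858246265357 13.2089113760966
12.685619884614946 105.9798554576585
block [511.81093019 320.62782134  55.        ]
97.25761477518958 [np.float64(74.18385016254773), np.float64(139.55758926175085), np.float64(74.86481142153394), np.float64(139.14440896465567)]
39.05430003823613 98.41127733108209 [494.16964102 280.20683843  61.        ]
clevis [507.3559437  355.48059868  60.        ]
row [ -4.963   8.128 -26.518] [ 1.295  0.003 -0.02 ]
```

```bash
python3 -m creep '[[-1,1,-4.4,0.2,0,0,100],[-2,2.5,-8.8,0.4,0,0,100],[-3,4,-13.2,0.6,0,0,100],[-4,5.5,-17.6,0.9,0,0,100],[-5,7,-22,1.1,0,0,100],[-5,8.1,-26.5,1.3,0,0,60],[-5,8.1,-26.5,1.3,0,0,0],[-5,8.1,-26.5,1.3,0,0,0]]'
python3 - <<'E'
from h import *
st(); snap('wrist','w2')
E
```

```text
t: 2.0
tcp_pos: [530.1, 30.8, 311.1]
orientation: [0.485, -0.515, 0.484, 0.515]
wrist_force: [-0.3, 0.3, 0.3]
gripper_width: 0.77
t 2.0 tcp [530.1  30.8 311.1] F [-0.3  0.3  0.3] g 0.77
axes
 [[-0.    -0.998 -0.061]
 [ 0.001 -0.061  0.998]
 [-1.    -0.     0.001]]
```

View pics/w2.png

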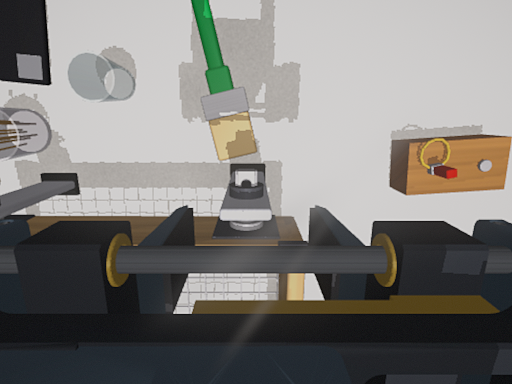

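Run:
```python
from h import *
crop('w2',195,155,305,245,7,'c6')
```

```text
(no output)
```

View pics/c6.png

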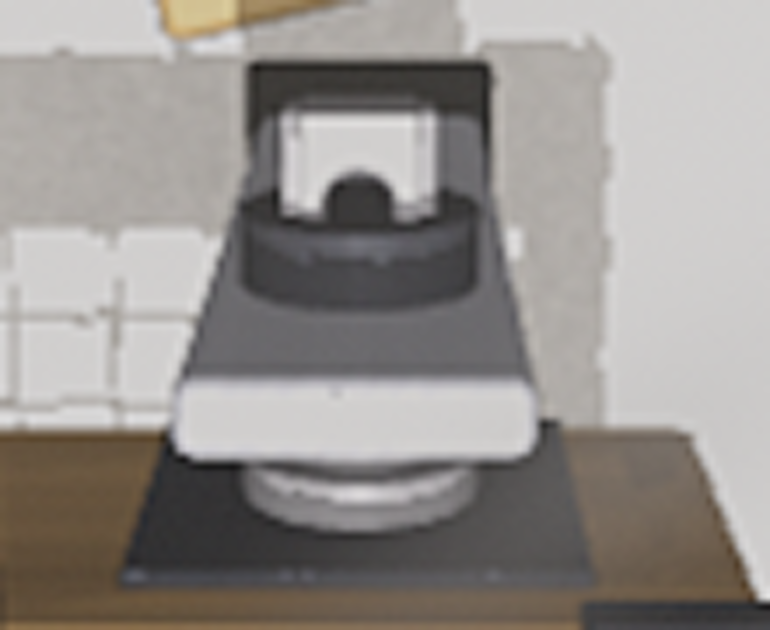

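Run:
```python
from h import *
d=load('w2');k=7
f=lambda x,y,z: onz(d,195+x/k,155+y/k,z)
for n,p in dict(legL=(177,382,202),legR=(538,382,202),legbL=(180,462,202),legbR=(530,462,202),flL=(285,110,158.5),flR=(436,112,158.5),hole=(358,172,158.5),hL=(328,200,158.5),hR=(391,200,158.5)).items(): print(n,np.round(f(*p),1))
```

```text
legL [547.2   1.8 202. ]
legR [544.2  50.3 202. ]
legbL [558.5   2.7 202. ]
legbR [555.6  50.1 202. ]
flL [517.4  12.8 158.5]
flR [516.3  35.6 158.5]
hole [526.3  24.3 158.5]
hL [531.   20.  158.5]
hR [530.4  29.6 158.5]
```

Run:
```python
from h import *
rows([513,24.1,194],down(93.5))
```

```text
row [11.69   1.776 -0.647] [ 0.019  0.012 -0.003]
```

```bash
python3 -m creep '[[2,1.8,-0.65,0,0,0,0],[4,1.8,-0.65,0,0,0,0],[6,1.8,-0.65,0,0,0,0],[8,1.8,-0.65,0,0,0,0],[10,1.8,-0.65,0,0,0,0],[11,1.8,-0.65,0,0,0,0],[11.7,1.8,-0.65,0,0,0,0],[11.7,1.8,-0.65,0,0,0,0]]'
python3 - <<'E'
from h import *
st(); snap('wrist','w3');snap('top','t3')
crop('t3',160,130,260,215,7,'c7')
E
```

```text
t: 2.85
tcp_pos: [513.2, 23.4, 193.4]
orientation: [0.484, -0.515, 0.484, 0.516]
wrist_force: [-0.8, 0.1, -0.6]
gripper_width: 0.025
t 2.85 tcp [513.2  23.4 193.4] F [-0.8  0.1 -0.6] g 0.025
axes
 [[-0.001 -0.998 -0.063]
 [ 0.    -0.063  0.998]
 [-1.     0.001  0.   ]]
```

View pics/w3.png

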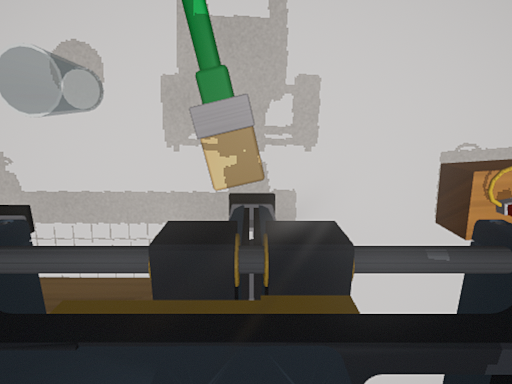

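View pics/c7.png

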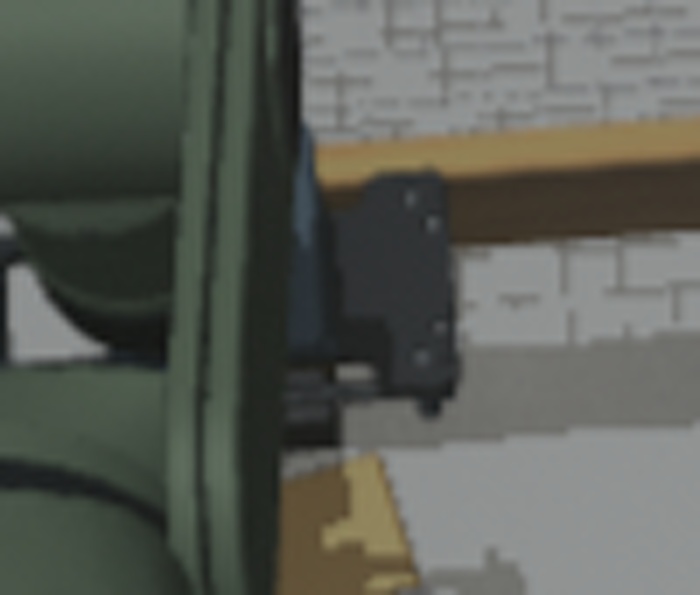

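```bash
python3 -m creep '[[0,-0.4,0,0,0,0,0],[0,-0.8,0,0,0,0,0],[0,-1.2,0,0,0,0,0],[0,-1.5,0,0,0,0,0],[0,-1.8,0,0,0,0,0],[0,-2,0,0,0,0,0]]'; python3 -m creep '[[0,-0.2,0,0,0,0,0],[0,-0.4,0,0,0,0,0],[0,-0.6,0,0,0,0,0]]'
```

```text
t: 3.55
tcp_pos: [532.6, 23.6, 193.9]
orientation: [0.484, -0.515, 0.485, 0.516]
wrist_force: [-4.3, -0.7, 3.4]
gripper_width: 0.005
t: 3.85
tcp_pos: [539.2, 24.0, 193.9]
orientation: [0.484, -0.515, 0.485, 0.515]
wrist_force: [-4.5, -0.9, 2.8]
gripper_width: 0.009
```

```bash
python3 -m creep '[[0,-0.1,0,0,0,0,0],[0,-0.2,0,0,0,0,0]]'; python3 -m creep '[[0,-0.1,0,0,0,0,0],[0,-0.15,0,0,0,0,0]]';python3 -m creep '[[0,-0.05,0,0,0,0,0],[0,-0.1,0,0,0,0,0]]'
```

```text
t: 4.05
tcp_pos: [541.4, 24.2, 193.9]
orientation: [0.484, -0.515, 0.484, 0.515]
wrist_force: [-3.4, -1.5, 1.7]
gripper_width: 0.009
t: 4.25
tcp_pos: [542.9, 24.2, 193.9]
orientation: [-0.484, 0.515, -0.484, -0.515]
wrist_force: [-3.5, -1.1, 1.4]
gripper_width: 0.007
t: 4.45
tcp_pos: [543.9, 24.3, 193.9]
orientation: [-0.484, 0.515, -0.484, -0.515]
wrist_force: [-4.5, -1.1, 1.9]
gripper_width: 0.003
```

```bash
for i in 1 2 3; do echo; done; python3 -m creep '[[0,-0.05,0,0,0,0,0],[0,-0.1,0,0,0,0,0]]' | grep -E 'tcp|force'; python3 -m creep '[[0,-0.05,0,0,0,0,0],[0,-0.1,0,0,0,0,0]]'| grep -E 'tcp|force'
```

```text
tcp_pos: [544.3, 24.3, 193.9]
wrist_force: [-6.0, -1.9, 3.1]
tcp_pos: [544.4, 24.3, 193.9]
wrist_force: [-9.0, -2.6, 4.7]
```

```bash
python3 -m creep '[[0,-0.05,0,0,0,0,0],[0,-0.1,0,0,0,0,0]]' | grep -E 'tcp|force'
```

```text
tcp_pos: [544.4, 24.3, 193.9]
wrist_force: [-11.2, -3.0, 6.5]
```

```bash
python3 -m creep '[[0,0.5,0,0,0,0,0],[0,1.5,0,0,0,0,0],[0,3,0,0,0,0,0],[-2.5,4,0,0,0,0,0],[-6,5,0,0,0,0,30],[-9,5,0,0,0,0,70],[-11,4,0,0,0,0,70],[-11,4,0,0,0,0,70]]'
python3 - <<'E'
from h import *
st(); snap('wrist','w4');crop('w4',195,135,305,245,6,'c8')
E
```

```text
t: 5.85
tcp_pos: [509.4, 22.5, 307.1]
orientation: [-0.487, 0.517, -0.482, -0.513]
wrist_force: [1.0, 0.1, -0.3]
gripper_width: 0.325
t 5.85 tcp [509.4  22.5 307.1] F [ 1.   0.1 -0.3] g 0.325
axes
 [[ 0.009 -0.998 -0.062]
 [ 0.001 -0.062  0.998]
 [-1.    -0.009  0.   ]]
```

View pics/c8.png

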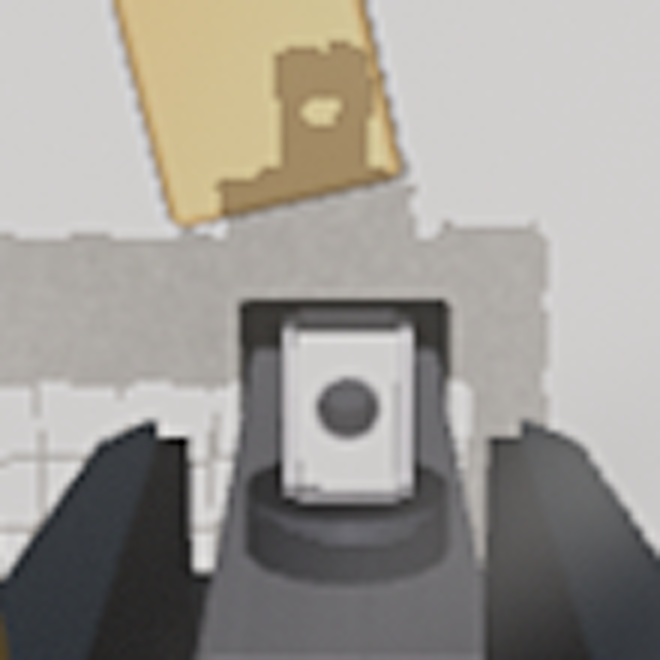

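Run:
```python
from h import *
d=load('w4');k=6
f=lambda x,y,z=158.5: np.round(onz(d,195+x/k,135+y/k,z),1)
print('hole',f(348,407),'w',f(317,407),f(379,407),f(348,377),f(348,438));print('end',f(290,325),f(410,325)); print('hub',f(248,490,150),f(447,490,150))
rows([515.6,286,180],down(103.5))
```

```text
hole [531.3  24.8 158.5] w [531.6  19.3 158.5] [530.9  30.4 158.5] [525.7  24.5 158.5] [537.1  25.2 158.5]
end [516.8  13.6 158.5] [515.4  34.8 158.5]
hub [551.2   7.5 150. ] [548.9  44.5 150. ]
row [12.506 -2.347 26.258] [-1.992 -0.     0.048]
```

```bash
python3 -m creep '[[0,0,4.5,-0.3,0,0,45],[0,-0.3,9,-0.7,0,0,45],[1,-0.8,13.5,-1,0,0,45],[4,-1.2,18,-1.4,0,0,45],[7,-1.7,22,-1.7,0,0,45],[10,-2.3,25,-2,0,0,45],[12.5,-2.35,26.26,-2,0,0.05,45],[12.5,-2.35,26.26,-2,0,0.05,45]]'
python3 -m creep '[[0,0,0,0,0,0,45],[0,0,0,0,0,0,45]]'
python3 - <<'E'
from h import *
st(); snap('wrist','w5')
rows([515.6,286,85],down(103.5))
E
```

```text
t: 6.7
tcp_pos: [510.9, 285.9, 173.3]
orientation: [0.432, -0.553, 0.441, 0.559]
wrist_force: [-0.9, -0.5, -0.6]
gripper_width: 0.453
t: 6.9
tcp_pos: [514.8, 285.0, 180.2]
orientation: [0.437, -0.555, 0.438, 0.556]
wrist_force: [0.2, -0.3, 0.7]
gripper_width: 0.453
t 6.9 tcp [514.8 285.  180.2] F [ 0.2 -0.3  0.7] g 0.453
axes
 [[-0.002 -0.972 -0.233]
 [ 0.    -0.233  0.972]
 [-1.     0.002  0.001]]
row [ 9.559 -0.099  0.074] [-0.008  0.011 -0.017]
```

View pics/w5.png

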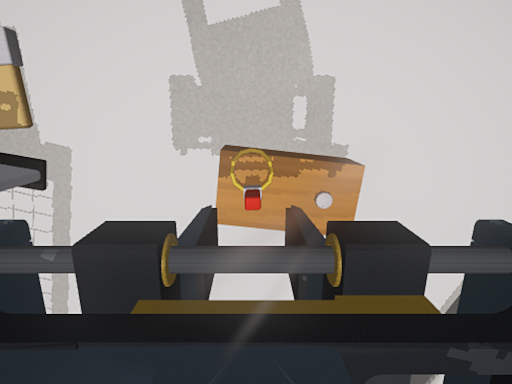

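Run:
```python
from h import *
crop('w5',210,140,300,220,8,'c9')
```

```text
(no output)
```

View pics/c9.png

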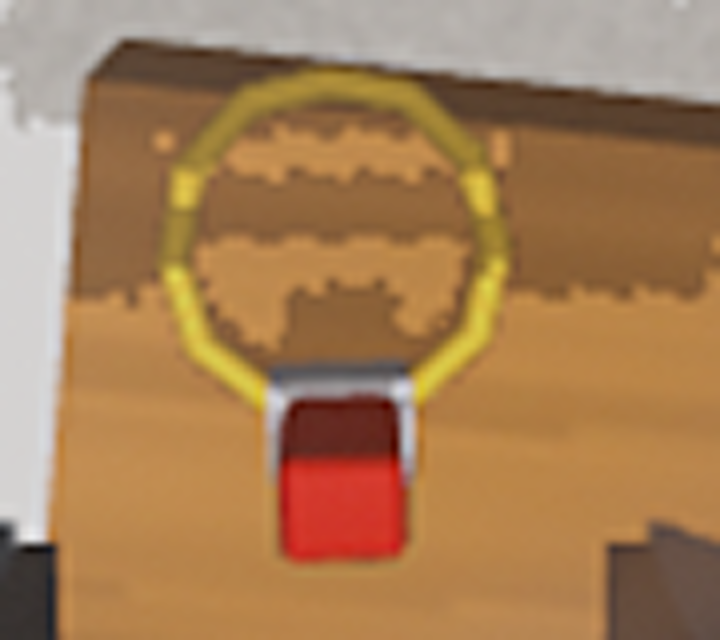

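Run:
```python
from h import *
d=load('w5')
a=np.radians(13.5);X=np.array([np.cos(a),np.sin(a),0]);Y=np.array([-np.sin(a),np.cos(a),0])
o=np.array([515.6,286,55])
for n,p in dict(tn=(-6,0,42),tf=(6,0,42),tl=(0,-7,42),tr=(0,7,42),hn=(-6.5,0,12),hl=(0,-8.5,12),hr=(0,8.5,12),bow=(-42,0,6)).items():
    u,v=proj(d,o+X*p[0]+Y*p[1]+np.array([0,0,p[2]])); print(n,round((u-210)*8),round((v-140)*8))
```

```text
tn 344 453
tf 344 562
tl 278 508
tr 411 508
hn 343 381
hl 270 435
hr 415 435
bow 343 71
```

```bash
python3 -m creep '[[2.5,-0.1,0.07,0,0,0,45],[5,-0.1,0.07,0,0,0,45],[7,-0.1,0.07,0,0,0,45],[8.5,-0.1,0.07,0,0,0,45],[9.3,-0.1,0.07,0,0,0,45],[9.55,-0.1,0.07,0,0,0,45],[9.55,-0.1,0.07,0,0,0,45]]' 30
python3 -m creep '[[0,0,0,0,0,0,25],[0,0,0,0,0,0,15],[0,0,0,0,0,0,5],[0,0,0,0,0,0,5],[0,0,0,0,0,0,5],[0,0,0,0,0,0,5]]' 30
```

```text
t: 7.65
tcp_pos: [515.2, 286.4, 84.3]
orientation: [0.437, -0.554, 0.438, 0.556]
wrist_force: [0.4, -0.0, 0.1]
gripper_width: 0.451
t: 8.25
tcp_pos: [514.8, 286.7, 83.8]
orientation: [0.437, -0.554, 0.439, 0.556]
wrist_force: [0.4, -0.1, 2.9]
gripper_width: 0.149
```

```bash
python3 -m creep '[[-1,0,0,0,0,0,5],[-3,0,0,0,0,0,5],[-6,0,0,0,0,0,5],[-9.5,0,0,0,0,0,5],[-13,0,0,0,0,0,5],[-15.5,0,0,0,0,0,5],[-16.7,0,0,0,0,0,5],[-16.7,0,0,0,0,0,5]]'
python3 - <<'E'
from h import *
st(); snap('wrist','w6')
rows([531.3,24.8,250],down(93.5))
E
```

```text
t: 9.05
tcp_pos: [515.8, 286.9, 252.0]
orientation: [0.438, -0.555, 0.438, 0.556]
wrist_force: [0.5, 0.6, -1.5]
gripper_width: 0.148
t 9.05 tcp [515.8 286.9 252. ] F [ 0.5  0.6 -1.5] g 0.148
axes
 [[-0.002 -0.972 -0.234]
 [ 0.001 -0.234  0.972]
 [-1.     0.001  0.001]]
row [  0.032   4.552 -25.827] [ 2.006  0.    -0.052]
```

View pics/w6.png

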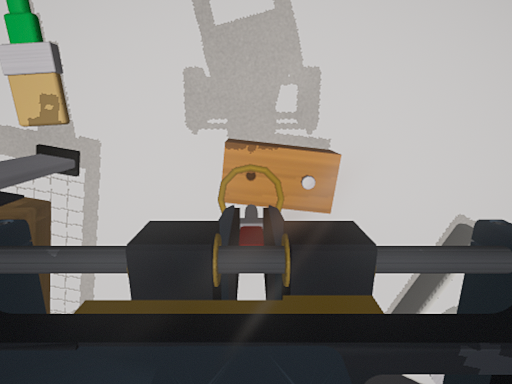

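```bash
python3 -m creep '[[0,0.3,-2.5,0.2,0,0,5],[0,0.8,-6.5,0.5,0,0,5],[0,1.6,-11,0.9,0,0,5],[0,2.5,-15.5,1.2,0,0,5],[0,3.4,-19.5,1.6,0,0,5],[0,4.2,-23,1.8,0,0,5],[0,4.5,-25,2,0,0,5],[0,4.55,-25.8,2,0,-0.05,5]]'
python3 -m creep '[[0,0,0,0,0,0,5],[0,0,0,0,0,0,5]]'
python3 - <<'E'
from h import *
st(); snap('wrist','w7'); snap('top','t7'); snap('scene','s7')
rows([531.3,24.8,250],down(93.5))
crop('w7',190,110,310,230,6,'c10'); crop('t7',150,120,270,210,6,'c11')
E
```

```text
t: 9.9
tcp_pos: [530.5, 23.3, 248.5]
orientation: [0.484, -0.514, 0.486, 0.515]
wrist_force: [0.9, 0.6, -2.0]
gripper_width: 0.152
t: 10.1
tcp_pos: [531.1, 26.0, 249.7]
orientation: [0.484, -0.515, 0.484, 0.516]
wrist_force: [0.6, 0.1, -1.4]
gripper_width: 0.147
t 10.1 tcp [531.1  26.  249.7] F [ 0.6  0.1 -1.4] g 0.147
axes
 [[-0.002 -0.998 -0.062]
 [ 0.001 -0.062  0.998]
 [-1.     0.002  0.001]]
row [ 0.026  0.015 -0.152] [ 0.026  0.005 -0.006]
```

View pics/c10.png

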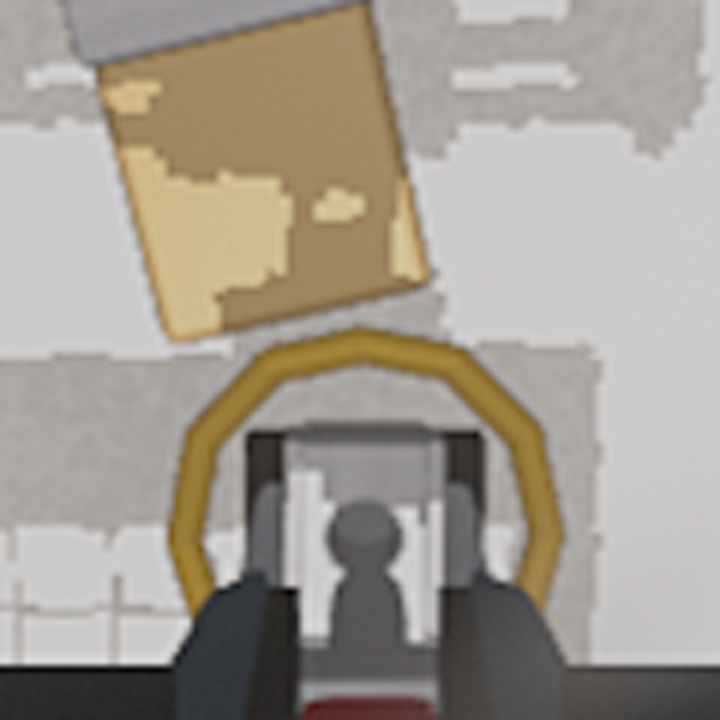

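View pics/c11.png

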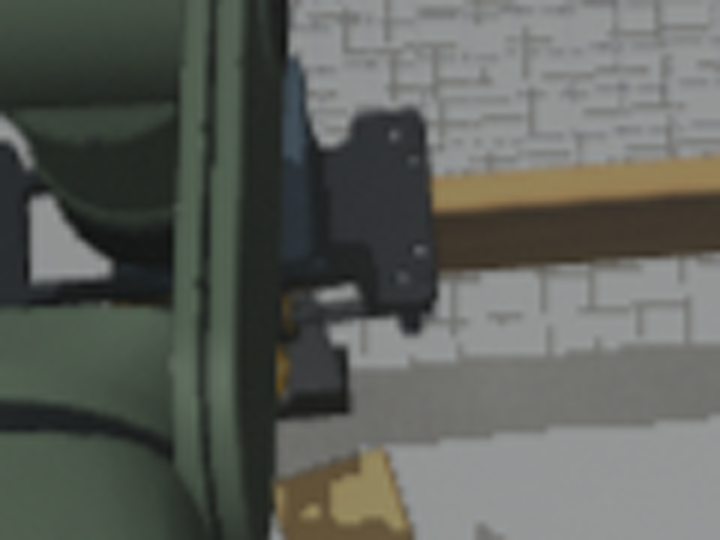

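```bash
python3 - <<'E'
from h import *
d=load('w7');k=6
f=lambda x,y,z=158.5: np.round(onz(d,190+x/k,110+y/k,z),1)
g=lambda p: np.round((np.array(proj(d,p))-[190,110])*k)
print('hole',f(364,536),f(327,536),f(402,536)); print('end',f(287,432),f(440,432))
s=get_state(); T=np.array(s['tcp_pos']);A=Rq(s['orientation'])
for dx in (-1,0,1,2):
  o=T+np.array([0,0,-29])+np.array([dx,0,0]); 
  print(dx,'tip l/r/near/far',[g(o+[0,0,-38]+w) for w in 5*np.array([A[:,2]*-1,A[:,2],A[:,1],-A[:,1]])], 'bow',g(o+42*A[:,1]+[0,0,6]),'headtop near edge',g(o+6.5*A[:,1]+[0,0,12]))
E
python3 - <<'E'
import cv2
im=cv2.imread('pics/w7.png')[180:225,230:275]
cv2.imwrite('pics/c12.png',cv2.convertScaleAbs(cv2.resize(im,None,fx=14,fy=14,interpolation=cv2.INTER_CUBIC),alpha=1.8))
E
```

```text
hole [531.2  24.6 158.5] [531.5  19.3 158.5] [530.8  30.1 158.5]
end [516.4  12.7 158.5] [515.1  34.5 158.5]
-1 tip l/r/near/far [array([339., 583.]), array([415., 583.]), array([377., 546.]), array([377., 619.])] bow [380. 317.] headtop near edge [380. 668.]
0 tip l/r/near/far [array([339., 590.]), array([415., 590.]), array([377., 553.]), array([377., 626.])] bow [380. 327.] headtop near edge [380. 677.]
1 tip l/r/near/far [array([338., 597.]), array([414., 597.]), array([376., 561.]), array([376., 633.])] bow [379. 337.] headtop near edge [379. 686.]
2 tip l/r/near/far [array([338., 604.]), array([414., 604.]), array([376., 568.]), array([376., 640.])] bow [378. 346.] headtop near edge [378. 695.]
```

View pics/c12.png

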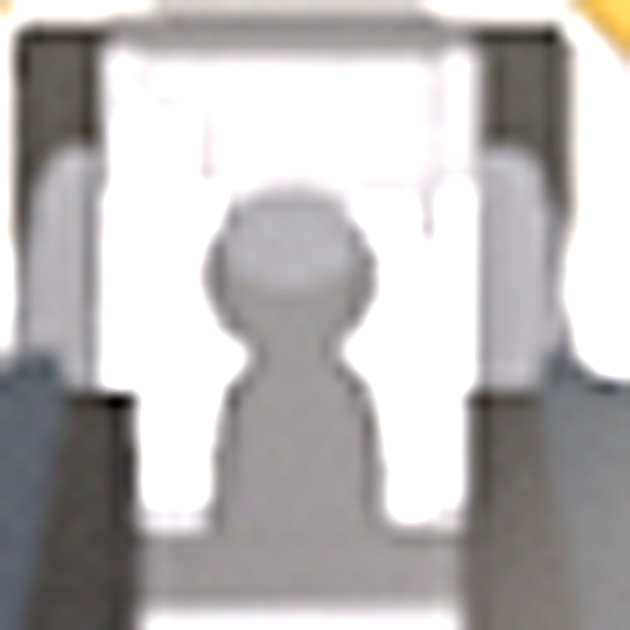

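```bash
python3 -m creep '[[0.5,0.04,-0.03,0,0,0,5],[1,0.04,-0.03,0,0,0,5],[1.5,0.04,-0.03,0,0,0,5],[2,0.04,-0.03,0,0,0,5],[2.1,0.04,-0.03,0,0,0,5],[2.1,0.04,-0.03,0,0,0,5]]'
python3 - <<'E'
from h import *
st(); snap('wrist','w8')
import cv2
im=cv2.imread('pics/w8.png')[180:225,230:275]
cv2.imwrite('pics/c13.png',cv2.convertScaleAbs(cv2.resize(im,None,fx=14,fy=14,interpolation=cv2.INTER_CUBIC),alpha=1.8))
E
```

```text
t: 10.85
tcp_pos: [531.0, 24.8, 229.2]
orientation: [0.484, -0.515, 0.484, 0.515]
wrist_force: [-0.5, 0.4, -2.8]
gripper_width: 0.151
t 10.85 tcp [531.   24.8 229.2] F [-0.5  0.4 -2.8] g 0.151
axes
 [[-0.001 -0.998 -0.062]
 [ 0.    -0.062  0.998]
 [-1.     0.001  0.   ]]
```

View pics/c13.png

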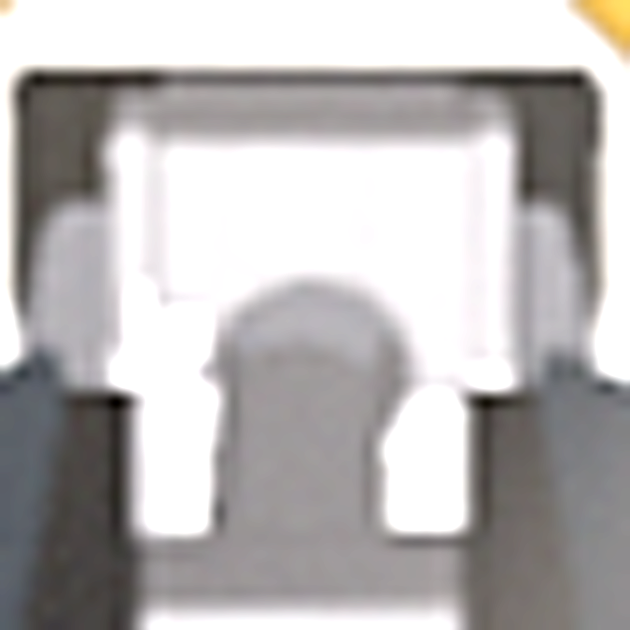

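```bash
python3 -m creep '[[0.05,0.05,0.05,0,0,0,5],[0.1,0.1,0.09,0,0,0,5],[0.15,0.1,0.09,0,0,0,5],[0.15,0.1,0.09,0,0,0,5]]'
python3 - <<'E'
from h import *
st(); snap('wrist','w9')
import cv2
im=cv2.imread('pics/w9.png')[180:225,230:275]
cv2.imwrite('pics/c14.png',cv2.convertScaleAbs(cv2.resize(im,None,fx=14,fy=14,interpolation=cv2.INTER_CUBIC),alpha=1.5))
E
```

```text
t: 11.3
tcp_pos: [530.0, 25.7, 228.1]
orientation: [0.484, -0.515, 0.484, 0.515]
wrist_force: [-0.5, 0.7, -1.9]
gripper_width: 0.154
t 11.3 tcp [530.   25.7 228.1] F [-0.5  0.7 -1.9] g 0.154
axes
 [[ 0.    -0.998 -0.062]
 [ 0.    -0.062  0.998]
 [-1.    -0.     0.   ]]
```

View pics/c14.png

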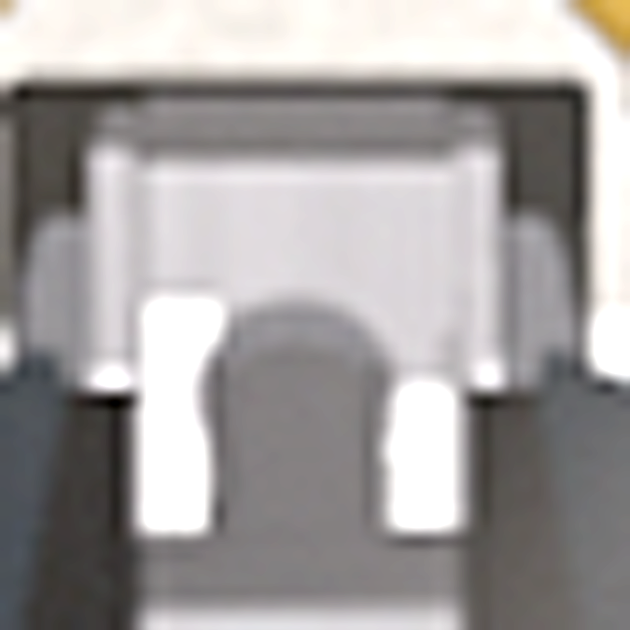

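```bash
python3 -m creep '[[0.05,0.04,0,0,0,0,5],[0.15,0.04,0,0,0,0,5],[0.25,0.04,0,0,0,0,5],[0.3,0.04,0,0,0,0,5]]'; python3 -m creep '[[0.05,0,0,0,0,0,5],[0.1,0,0,0,0,0,5]]'
```

```text
t: 11.75
tcp_pos: [529.6, 25.7, 224.9]
orientation: [0.484, -0.515, 0.484, 0.515]
wrist_force: [-0.2, -0.1, -1.2]
gripper_width: 0.154
t: 11.95
tcp_pos: [529.7, 25.7, 224.0]
orientation: [0.484, -0.515, 0.484, 0.515]
wrist_force: [-0.9, 0.4, -2.0]
gripper_width: 0.152
```

```bash
python3 -m creep '[[0.05,0,0,0,0,0,5],[0.1,0,0,0,0,0,5]]'
```

```text
t: 12.15
tcp_pos: [529.6, 25.7, 223.0]
orientation: [0.484, -0.515, 0.484, 0.515]
wrist_force: [0.6, -0.5, -1.5]
gripper_width: 0.149
```

```bash
python3 -m creep '[[0.1,0,0,0,0,0,5],[0.2,0,0,0,0,0,5],[0.3,0,0,0,0,0,5]]'
```

```text
t: 12.45
tcp_pos: [529.6, 25.6, 219.9]
orientation: [0.484, -0.515, 0.484, 0.515]
wrist_force: [0.1, -0.5, -1.7]
gripper_width: 0.152
```

```bash
python3 -m creep '[[0.1,0,0,0,0,0,5],[0.2,0,0,0,0,0,5],[0.3,0,0,0,0,0,5]]'
python3 - <<'E'
from h import *
snap('wrist','w10')
crop('w10',190,110,310,230,6,'c15')
E
```

```text
t: 12.75
tcp_pos: [529.6, 25.7, 217.0]
orientation: [0.484, -0.515, 0.484, 0.515]
wrist_force: [0.6, -1.0, -1.2]
gripper_width: 0.146
```

View pics/c15.png

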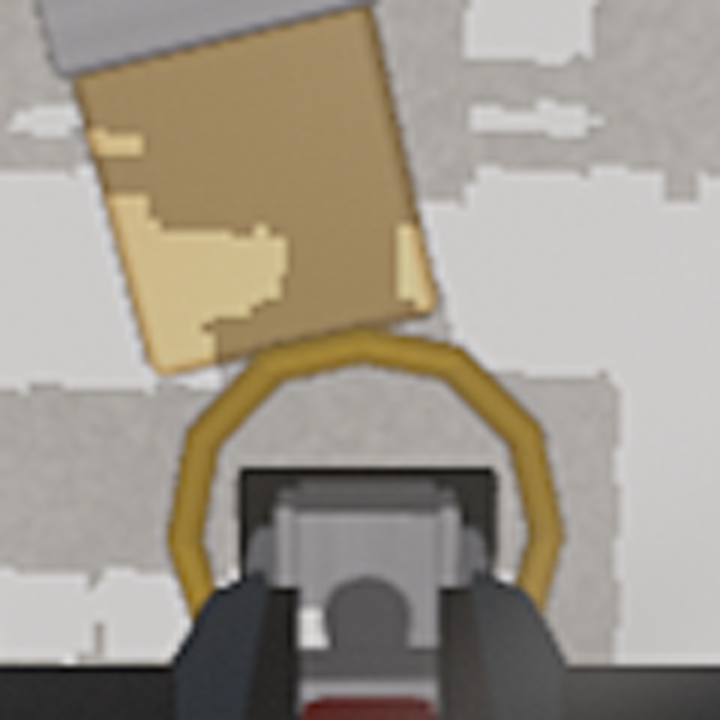

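```bash
python3 -m creep '[[0.2,0,0,0,0,0,5],[0.4,0,0,0,0,0,5],[0.6,0,0,0,0,0,5],[0.8,0,0,0,0,0,5],[1.0,0,0,0,0,0,5],[1.0,0,0,0,0,0,5]]'
```

```text
t: 13.4
tcp_pos: [529.4, 25.6, 206.7]
orientation: [0.484, -0.515, 0.485, 0.515]
wrist_force: [-0.6, -0.2, -1.9]
gripper_width: 0.15
```

```bash
python3 -m creep '[[0.2,0,0,0,0,0,5],[0.4,0,0,0,0,0,5],[0.6,0,0,0,0,0,5],[0.8,0,0,0,0,0,5],[1.0,0,0,0,0,0,5],[1.2,0,0,0,0,0,5],[1.4,0,0,0,0,0,5],[1.5,0,0,0,0,0,5]]'
```

```text
t: 14.2
tcp_pos: [529.6, 25.7, 191.8]
orientation: [0.484, -0.515, 0.484, 0.515]
wrist_force: [-0.5, -0.5, -1.5]
gripper_width: 0.156
```

```bash
python3 -m creep '[[0.1,0,0,0,0,0,5],[0.2,0,0,0,0,0,5],[0.3,0,0,0,0,0,5],[0.35,0,0,0,0,0,5]]';python3 -m creep '[[0.05,0,0,0,0,0,5],[0.1,0,0,0,0,0,5]]'
```

```text
t: 14.6
tcp_pos: [529.7, 25.6, 188.5]
orientation: [-0.484, 0.515, -0.484, -0.515]
wrist_force: [-0.6, 0.8, -1.1]
gripper_width: 0.154
t: 14.8
tcp_pos: [529.7, 25.6, 187.5]
orientation: [-0.484, 0.515, -0.484, -0.515]
wrist_force: [-0.3, 0.1, -1.3]
gripper_width: 0.147
```

```bash
python3 -m creep '[[0.05,0,0,0,0,0,5],[0.1,0,0,0,0,0,5]]'
```

```text
t: 15.0
tcp_pos: [529.7, 25.7, 187.3]
orientation: [-0.485, 0.515, -0.484, -0.515]
wrist_force: [-1.3, -1.0, 4.7]
gripper_width: 0.15
```

```bash
python3 -m creep '[[-0.02,0,0,0,0,0,15],[-0.02,0,0,0,0,0,25],[-0.02,0,0,0,0,0,35],[-0.02,0,0,0,0,0,35]]'
python3 -m creep '[[-1,0,0,0,0,0,40],[-3,0,0,0,0,0,40],[-6,0.5,0,0,0,0,40],[-9,1.5,0,0,0,0,40],[-11,2,0,0,0,0,40],[-11,2,0,0,0,0,40],[-11,2,0,0,0,0,40]]'
python3 - <<'E'
from h import *
st();snap('wrist','w11')
crop('w11',190,130,310,250,6,'c16')
E
```

```text
t: 15.4
tcp_pos: [529.7, 25.7, 186.5]
orientation: [0.484, -0.515, 0.484, 0.515]
wrist_force: [-1.1, 0.7, 0.3]
gripper_width: 0.345
t: 16.1
tcp_pos: [509.7, 24.4, 296.9]
orientation: [-0.485, 0.515, -0.484, -0.515]
wrist_force: [0.7, 0.5, -0.5]
gripper_width: 0.398
t 16.1 tcp [509.7  24.4 296.9] F [ 0.7  0.5 -0.5] g 0.398
axes
 [[ 0.001 -0.998 -0.062]
 [ 0.    -0.062  0.998]
 [-1.    -0.001  0.   ]]
```

View pics/c16.png

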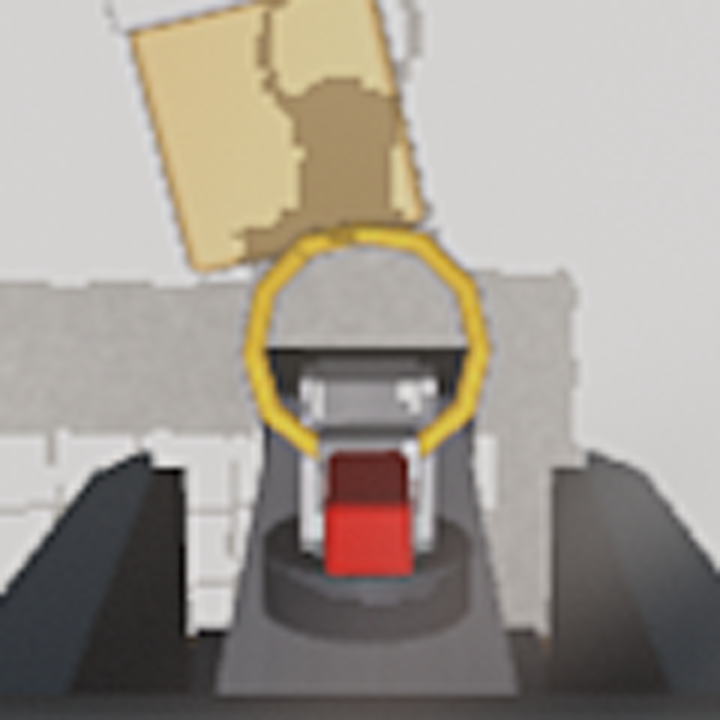

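Run:
```python
from h import *
rows([491.3,23.3,194],down(93.5))
```

```text
row [ 1.0199e+01  1.8030e+00 -1.0000e-03] [ 0.006  0.002 -0.013]
```

```bash
python3 -m creep '[[0,1.8,0,0,0,0,0],[1,1.8,0,0,0,0,0],[3,1.8,0,0,0,0,0],[5,1.8,0,0,0,0,0],[7,1.8,0,0,0,0,0],[9,1.8,0,0,0,0,0],[10.2,1.8,0,0,0,0,0],[10.2,1.8,0,0,0,0,0]]' 20
python3 - <<'E'
from h import *
st();snap('wrist','w12')
crop('w12',190,130,310,250,6,'c17')
E
```

```text
t: 16.95
tcp_pos: [490.5, 23.3, 192.1]
orientation: [0.483, -0.514, 0.486, 0.517]
wrist_force: [0.3, 0.2, -0.2]
gripper_width: 0.007
t 16.95 tcp [490.5  23.3 192.1] F [ 0.3  0.2 -0.2] g 0.007
axes
 [[-0.005 -0.998 -0.062]
 [-0.    -0.062  0.998]
 [-1.     0.005  0.   ]]
```

View pics/w12.png

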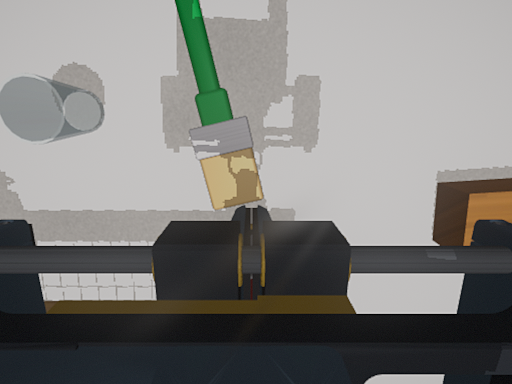

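```bash
python3 -m creep '[[0.4,0,0,0,0,0,0],[0.8,0,0,0,0,0,0],[1.2,0,0,0,0,0,0],[1.3,0,0,0,0,0,0]]'; python3 -m creep '[[0.2,0,0,0,0,0,0],[0.4,0,0,0,0,0,0]]'
```

```text
t: 17.4
tcp_pos: [491.7, 23.3, 181.6]
orientation: [-0.484, 0.515, -0.484, -0.515]
wrist_force: [-0.8, -0.4, 1.3]
gripper_width: 0.006
t: 17.6
tcp_pos: [491.6, 23.3, 177.9]
orientation: [-0.484, 0.515, -0.484, -0.515]
wrist_force: [-0.8, -0.8, 1.6]
gripper_width: 0.007
```

```bash
python3 -m creep '[[0.2,0,0,0,0,0,0],[0.4,0,0,0,0,0,0]]'
```

```text
t: 17.8
tcp_pos: [491.8, 23.3, 173.8]
orientation: [-0.484, 0.515, -0.484, -0.515]
wrist_force: [-0.8, -0.4, 3.5]
gripper_width: 0.006
```

```bash
python3 -m creep '[[0.2,0,0,0,0,0,0],[0.4,0,0,0,0,0,0],[0.6,0,0,0,0,0,0]]'
```

```text
t: 18.1
tcp_pos: [492.4, 23.3, 167.9]
orientation: [-0.485, 0.516, -0.484, -0.515]
wrist_force: [0.4, 0.3, 3.0]
gripper_width: 0.006
```

```bash
python3 -m creep '[[0.2,0,0,0,0,0,0],[0.4,0,0,0,0,0,0],[0.6,0,0,0,0,0,0]]'
```

```text
t: 18.4
tcp_pos: [493.7, 23.4, 162.5]
orientation: [-0.486, 0.516, -0.483, -0.514]
wrist_force: [4.8, 0.7, 5.9]
gripper_width: 0.008
```

```bash
python3 -m creep '[[0.2,0,0,0,0,0,0],[0.4,0,0,0,0,0,0]]'
python3 - <<'E'
from h import *
snap('wrist','w13'); snap('scene','s13')
E
```

```text
t: 18.6
tcp_pos: [495.0, 23.5, 159.1]
orientation: [-0.486, 0.517, -0.482, -0.513]
wrist_force: [5.3, 0.3, 7.3]
gripper_width: 0.006
```

View pics/w13.png

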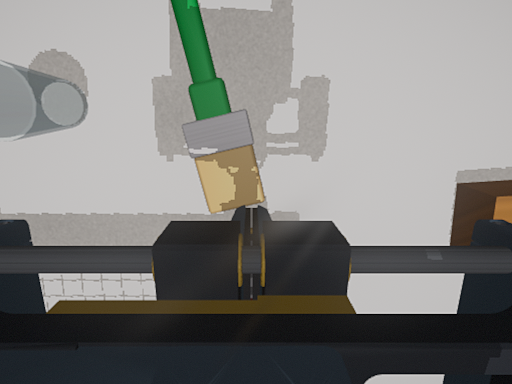

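```bash
python3 -m creep '[[0.15,0.02,0,0,0,0,0],[0.3,0.04,0,0,0,0,0]]'
```

```text
t: 18.9
tcp_pos: [495.1, 23.5, 156.4]
orientation: [-0.487, 0.517, -0.482, -0.513]
wrist_force: [5.3, 0.2, 8.5]
gripper_width: 0.003
```

```bash
python3 -m creep '[[0.15,0.05,0,0,0,0,0],[0.3,0.1,0,0,0,0,0]]'
```

```text
t: 19.1
tcp_pos: [494.1, 23.4, 153.5]
orientation: [-0.487, 0.517, -0.482, -0.513]
wrist_force: [6.2, 1.0, 8.0]
gripper_width: 0.004
```

```bash
python3 -m creep '[[0.15,0.03,0,0,0,0,0],[0.3,0.05,0,0,0,0,0]]'
```

```text
t: 19.3
tcp_pos: [492.7, 23.3, 150.0]
orientation: [-0.486, 0.517, -0.483, -0.513]
wrist_force: [2.9, -0.6, 4.3]
gripper_width: 0.003
```

```bash
python3 -m creep '[[0.15,0.02,0,0,0,0,0],[0.3,0.04,0,0,0,0,0]]'
```

```text
t: 19.5
tcp_pos: [488.0, 23.1, 144.8]
orientation: [0.483, -0.514, 0.485, 0.516]
wrist_force: [-0.1, 0.1, 0.3]
gripper_width: 0.003
```

```bash
python3 -m creep '[[-0.2,0.5,0,0,0,0,0],[-0.2,1,0,0,0,0,0],[-0.5,2,0,0,0,0,0],[-1.5,3,0,0,0,0,0],[-4,3,0,0,0,0,0],[-7,3,0,0,0,0,0],[-7,3,0,0,0,0,0]]'; python3 -m creep '[[-3,-1,0,0,0,0,40],[-6,-2,0,0,0,0,40],[-8,-3,0,0,0,0,40],[-9,-3,0,0,0,0,40],[-9,-3,0,0,0,0,40]]'
python3 - <<'E'
from h import *
st();snap('wrist','w14')
crop('w14',190,130,310,250,6,'c18')
E
```

```text
t: 20.2
tcp_pos: [461.1, 21.3, 220.2]
orientation: [-0.487, 0.517, -0.482, -0.513]
wrist_force: [1.4, 0.1, 0.9]
gripper_width: 0.01
t: 20.7
tcp_pos: [489.1, 23.2, 306.5]
orientation: [-0.485, 0.515, -0.484, -0.515]
wrist_force: [0.7, -0.3, -0.2]
gripper_width: 0.395
t 20.7 tcp [489.1  23.2 306.5] F [ 0.7 -0.3 -0.2] g 0.395
axes
 [[ 0.001 -0.998 -0.062]
 [ 0.    -0.062  0.998]
 [-1.    -0.001 -0.   ]]
```

View pics/c18.png

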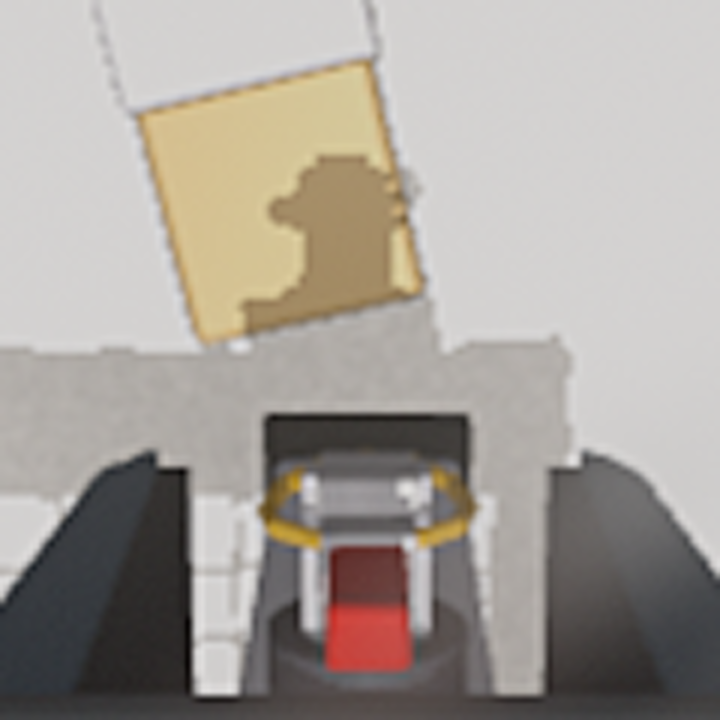

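```bash
python3 -m creep '[[-2,3,3,0,0,0,40],[-4,5,7,0,0,0,40],[-4,7,11,0,0,0,40],[-4,8,15,0,0,0,40],[-4,9,19,0,0,0,40],[-4,9,22,0,0,0,40],[-4,9,22,0,0,0,40]]'
python3 - <<'E'
from h import *
st();snap('top','t14'); crop('t14',160,130,340,230,4.4,'c19')
d=load('w14')
a=np.radians(3.5);X=np.array([np.cos(a),np.sin(a),0]);Y=np.array([-np.sin(a),np.cos(a),0])
o=np.array([529.7,25.7-1.4*0,158.5])
g=lambda p:[round(float(q)) for q in (np.array(proj(d,o+X*p[0]+Y*p[1]+np.array([0,0,p[2]])))-[190,130])*6]
print('top',g((-6,0,42)),g((6,0,42)),g((0,-7,42)),g((0,7,42)),'head',g((-6.5,-8.5,12)),g((-6.5,8.5,12)),g((6.5,8.5,12)))
for th in (1.2,1.45,1.6):
  print(th,[g((-4-r*np.cos(th),y,6-r*np.sin(th))) for r,y in ((0,8),(17,19),(17,-19),(38,0))])
d=load('t14')
k=4.4
g=lambda p:[round(float(q)) for q in (np.array(proj(d,o+X*p[0]+Y*p[1]+np.array([0,0,p[2]])))-[160,130])*k]
print('top view grip top',g((0,0,42)),g((-4,0,6)),[g((-4-38*np.cos(th),0,6-38*np.sin(th))) for th in (1.2,1.6)])
E
```

```text
t: 21.45
tcp_pos: [384.3, 239.4, 343.8]
orientation: [0.482, -0.516, 0.484, 0.517]
wrist_force: [-0.4, -0.4, 0.0]
gripper_width: 0.4
t 21.45 tcp [384.3 239.4 343.8] F [-0.4 -0.4  0. ] g 0.4
axes
 [[-0.003 -0.998 -0.066]
 [-0.001 -0.066  0.998]
 [-1.     0.003 -0.   ]]
top [374, 600] [374, 671] [329, 636] [418, 636] head [324, 532] [422, 533] [421, 602]
1.2 [[418, 534], [475, 474], [270, 474], [372, 406]]
1.45 [[418, 534], [475, 493], [271, 493], [372, 447]]
1.6 [[418, 534], [474, 506], [271, 506], [372, 474]]
top view grip top [136, 210] [144, 233] [[153, 270], [152, 248]]
```

View pics/c19.png

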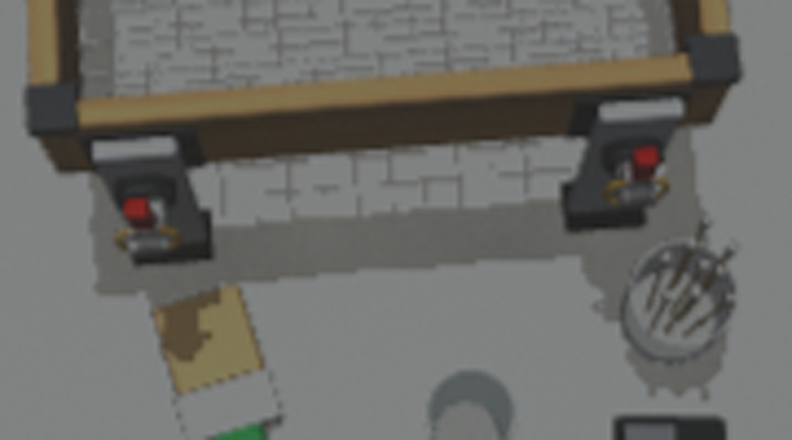

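View pics/t14.png

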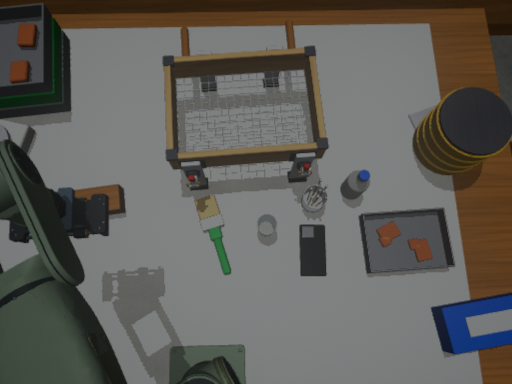

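Run:
```python
from h import *
st(); close_job()
```

```text
t 21.5 tcp [384.7 237.7 344. ] F [-0.3 -0.6  0.2] g 0.402
axes
 [[-0.003 -0.998 -0.065]
 [-0.002 -0.065  0.998]
 [-1.     0.003 -0.002]]
the job is handed in; nothing more can be done
```

I finished the job and handed it in at 21.5 s of the 66 s allowed; no verdict was reported.

- **Leg:** I pushed it home with the closed fingers. It slid at about 4 N and stopped dead, where the force rose to about 13 N.
- **Pin:** I gripped it by its red handle and lined it up over the cross hole with the wrist camera. It went in with almost no force, and I let go once the head touched the shaft (about 5 N).
- **Loop:** I pressed it down with the closed fingers, about 10 N at most, until the force dropped to zero at the snap.

**Last checks**
- In the wrist picture the pin stands upright and seated, and the loop matches where it should be at 1.6 rad.
- The top picture shows it looking just like the pin already fitted on the right. Nothing else visible there looks moved, though the arm hid most of the block and the clevis pin.
- The robot was clear of everything, with wrist force about zero.

**Disagreements**
- The wrist camera's calibration was about 1.4 mm off sideways. I corrected for this by comparing pin and hole in the same picture.
- While pressing the loop, friction pulled the tool about 3 mm towards the shaft (5–6 N). It came free when the loop snapped shut.

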